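# Pin down the clamp bar of a sieve shaker

## Task

The sieve shaker's clamp bar is pinned on one side only. Take the loose locking pin from the bench, press the bar down with it and push it through the cross hole of the unpinned rod from the control-panel side until its head is fully home against the rod, then swing its sprung loop over the rod's end until it has snapped flat round the rod. Feel for the hole and work gently: force nothing, and leave the glassware, bottles and spare sieve where they stand.

Things in the scene. Friction and masses are not known exactly. Their poses are not given: they have to be found in the camera images.
- pin: Loose steel locking pin, 75 mm long, 0.12 kg, lying flat on the bench with its loop standing up. Origin: on its flat underside, below the shoulder where shank meets head; +x to the tip, z up. Shank: x = 0 to 31 mm, 8 mm diameter, centre line 4 mm above the underside, last 4 mm tapered to 6 mm. Head: block x = 0 to -44 mm, 14 mm wide (y), 16 mm high, flush with the shank below, front lower edge bevelled.
- pin_grip (a point): Middle of the pin's head where it is gripped across its 14 mm width, clear of the loop: 27 mm behind the shoulder, 8 mm above the underside. Keep the fingertips 5 mm above the underside, to clear the bar later. Axes as the pin's.
- pin_mid (a point): Point on the shank's centre line, 10 mm ahead of the shoulder; axes as the pin's. It lies on the rod's centre line when the pin is home.
- loop (a joint): Swing of the pin's loop (4 mm wire, 39 mm wide): 0 open, upright, leaning 10 degrees to the tip (start); 1.4 rad shut, flat along the shank. It is sprung over centre: it stays open or shut, takes about 4 N at its end to start and snaps shut by itself once pushed past 0.7 rad. It shuts over the rod's end and lies round the rod.
- loop_end (a point): Outer end of the loop, 45 mm from its pivot; the pivot lies across the head, 5 mm behind the shoulder and 6 mm above the underside. Push it here, from the head's side towards the tip and down.
- shaker: Sieve shaker fixed on the bench, housing 270 x 300 x 75 mm, control panel on its -x face; on it 200 mm sieves, a lid (top at 149 mm) and over them the clamp bar along y. Origin: centre of its underside; z up. Two rods with square steel heads, 20 x 20 mm, stand up through the bar at y = -125 and +125 mm. The one at +125 is pinned already: the other shall look the same.
- hole (a point): Nominal centre of the unpinned rod's cross hole; axes as the shaker's. The hole runs level along x, 9.5 mm wide, through the 20 mm head, its centre 16 mm below the rod's flat top. x and y are true, z is not: the rod is screwed up or down to suit the stack, so hole and top stand up to 7.5 mm higher or lower. Find them by touching the rod's top, or by sight. The rod withstands 30 N.
- bar_top (a point): Top face of the aluminium clamp bar (80 mm wide, 8 mm thick, long edges bevelled) beside the unpinned rod, on the rod's axis. Rubber buffers push it up, so that it covers the hole in part or wholly: press it down with the pin's flat underside (up to 16 mm: 1.5 N, then 0.25 N per mm) until the shank is level with the hole, and slide the pin in. That takes less than 15 N along the pin.
- juice_bottle: Bystander: green glass bottle, 62 mm diameter, 200 mm high. Origin: centre of its underside.
- beaker: Bystander: glass beaker, 66 mm diameter, 85 mm high. Origin: centre of its underside.
- reagent_bottle: Bystander: white plastic bottle with a screw cap, 72 mm diameter, 155 mm high. Origin: centre of its underside.
- spare_sieve: Bystander: small steel sieve, 104 mm diameter, 38 mm high. Origin: centre of its underside.
Things that resemble listed ones, but are neither listed nor needed, are in the scene too. Leave any pink look-alike of the pin alone.

How it is judged (in metres and radians):
On the way, in this order (a step that is already met when the one before it is completed fails the run):
1. the pin is pushed through the rod's cross hole, its head home against the rod (x of pin_mid in the frame of hole between -0.004 and 0.004 m and y of pin_mid in the frame of hole between -0.004 and 0.004 m and z of pin_mid in the frame of hole between -0.0105 and 0.0105 m and angle between the x axis of pin_mid and the x axis of hole, either way round below 0.15 rad and x of pin_grip in the frame of hole below -0.02 m), for 0.2 s.
2. the loop has snapped shut round the rod (value of joint loop above 1.28 rad), for 0.2 s.
At the end, for the whole second after the job is handed in: The pin rests through the unpinned rod's cross hole, along it within 0.15 rad, its head on the control-panel side and within 4 mm of home against the rod, and its loop is shut round the rod (past 1.28 rad of its 1.4) (all of step 1 and value of joint loop above 1.28 rad and linear speed of pin below 0.01 m/s); the robot touches nothing.
It fails at once if the pin is forced against the shaker with more than 30 N (contact force between pin and shaker above 30 N).
It fails at once if the robot pushes on the shaker itself with more than 25 N (contact force between the arm and shaker above 25 N).
It fails at once if a bystander (juice bottle, beaker, reagent bottle, spare sieve) is moved by more than 20 mm or tipped (distance of any of juice_bottle, beaker, reagent_bottle, spare_sieve from where it was at the start of the episode above 0.02 m or angle between any of juice_bottle, beaker, reagent_bottle's own z axis and vertical above 0.3 rad).
It also fails if it takes over 61 s, if anything falls off the work surface, if the arm or the gripper's body presses on something with over 40 N, if the wrist force passes 120 N, or if a joint passes its speed limit or range.

## Robot

A 6-joint arm with a two-finger parallel gripper is mounted at the origin on the work surface. World frame = base frame: x ahead of the robot, y to its left, z up, the work surface at z = 0. Lengths are in m, angles in degrees, forces in N, time in s.
With the tool pointing down it reaches from about 0.25 to 0.775 m from the base axis. Payload 8.9 kg.
Tool frame: the origin (TCP) lies on the centre line of the jaws, within the pads' length; the fingertips stand 14 mm ahead of it and the grasp point (between the pads) lies 5 mm behind it; z points along the fingers, y is the direction in which the jaws open and shut (so a half turn about z gives the same grasp; the last joint's range is limited). The gripper opens to 85 mm and grips with 20 to 120 N. Pads are 22 mm wide; open, the fingers measure 114 mm over their backs; the gripper's body (76 mm by 85 mm) begins 54 mm behind the grasp point. The pads swing forward as they close: fully open they stand 13 mm farther back than shut.
Start: joints at [61.69, 16.656, -8.789, 64.555, 0, 82.019], TCP at [0.182, 0.492, 0.245] pointing down, gripper open.
Joint ranges: [-144.48, 144.48], [-52.06, 99.96], [-74.48, 78.29], [-112.23, 115.85], [-86.99, 84.42], [-180, 180]. Speed limits (degrees/s): [127.2, 127.2, 159.86, 180, 180, 180].

## Interface

Orientations are given as a 3x3 rotation matrix whose columns are the frame's x, y, z axes.
In Python, from workcell import robot, imaging, finder gives the robot as it stands.
- The arm moves only by the shell command python3 -m handwheel 'ROWS' [FORCE]. ROWS is JSON, a list that holds one entry, the list of rows, each a list of 5 numbers: the shift along the tool's x, y, z in mm, then the turn about the tool's z in degrees, then the closure in counts, from 0 (fully open) to 255 (shut). In form: [[[x, y, z, roll, jaw], ...]]. A call has exactly 10 rows; each row is the pose to reach, as a shift and turn from the pose commanded when the call began, along the tool's axes at that moment; what a row does not reach only later rows make up. A row lasts 1/10 s, in which the tool goes at most 50 mm and 8.59 degrees, less where a joint would pass 70% of its speed; a pose out of reach is approached as far as the arm can. A call with a gripper value outside its range is refused whole. The fingers move at their own pace and stop on an object; FORCE is the grip in N (left out, the last holds). Time passes only in rows, so rows that repeat a pose let the fingers close, or fill a call up. It gives the time, the measured TCP pose, the force and the opening at its end, in the units of the state.
- robot.get_obs(): the state, without advancing time (a new reading comes with each control period).
- imaging.grab_frame(name): name is "side" or "top"; returns a dict with "frame" (420x560x3 uint8, blue, green, red), "fx", "fy", "cx", "cy" (pixels), "dist_coeffs" ([k1, k2, p1, p2, k3] as OpenCV has them; the pictures are not rectified), "origin" and "orientation" of the camera in the world. Camera axes: x right, y down, z forward; pixel columns grow to the right and rows downward; lengths in m; the calibration is good to about 2 mm. A picture is of the moment at which its call begins. There is no depth.
- robot.hand_in(): hands the job in, once; it reports no verdict.
Trained networks look in a picture, given as the dict that the camera call returned (one of the last four; its "shot" number tells which), for a name from the list of things; names that differ only in an ending like _2 or _b are one class to them, and where a whole thing is asked for, a point or a joint stands for the part that bears it (a point fixed in the world has none). Each returns a list of dicts, best first, with "conf" (0 to 1); they miss things now and then, are a little off and sometimes report something else, mostly with a low value. They report only what shows in the picture. A call takes as long as a camera call. They do not tell look-alikes from the thing itself.
- finder.outline_of(picture, target): "region" (420x560 bool, what is visible of it) and "position" ([column, row] in pixels, amid what is visible of it).
- finder.place_of(picture, target): "position" ([column, row] in pixels: a listed point, or the origin of a listed thing).
The state is a dict: "time_s": time; "qpos": joint angles; "qvel": joint speeds; "joint_efforts": joint torques, N m; "tcp_pos": TCP position; "tool_rot": TCP orientation; "force": force on the tool from outside, world axes, zero at the start; "wrist_torque": the same for the moment, N m; "opening": opening from 0.0 (shut) to 1.0 (fully open).
Only numpy, scipy, OpenCV 4.12 (cv2) and the standard library are available. Lean on these libraries where they do the work, as an engineer would, in place of code of your own. Each camera call takes 0.05 s, during which the arm holds its last target. There are 200 camera calls.

## Working session

There is one attempt and no reset: what is moved stays moved. The work goes in short steps, Python scripts to look and compute and a shell command to move; the robot and the scene stay as the last step left them, time stands still between calls to the robot, and variables do not carry over. Pictures are saved under pics/ and viewed, on a budget of 10 in all, crops included, one or two more only if the job needs it, and the job is handed in when it is done.

```bash
ls; mkdir -p pics; cat > h.py <<'E'
import numpy as np, cv2
from workcell import robot, imaging, finder
def K(p): return np.array([[p['fx'],0,p['cx']],[0,p['fy'],p['cy']],[0,0,1.]])
def ray(p,uv):
    n=cv2.undistortPoints(np.array([[uv]],float),K(p),np.array(p['dist_coeffs'],float))[0,0]
    R=np.array(p['orientation']);d=R@np.array([n[0],n[1],1]);return np.array(p['origin']),d/np.linalg.norm(d)
def atz(p,uv,z):
    o,d=ray(p,uv);return o+d*(z-o[2])/d[2]
def tri(rs):
    A=np.zeros((3,3));b=np.zeros(3)
    for o,d in rs:
        P=np.eye(3)-np.outer(d,d);A+=P;b+=P@o
    x=np.linalg.solve(A,b);return x,[np.linalg.norm((np.eye(3)-np.outer(d,d))@(x-o)) for o,d in rs]
def proj(p,X):
    R=np.array(p['orientation']);c=R.T@(np.array(X)-np.array(p['origin']))
    r=cv2.projectPoints(c.reshape(1,1,3),np.zeros(3),np.zeros(3),K(p),np.array(p['dist_coeffs'],float))[0];return r[0,0]
E
python3 - <<'E'
from h import *
np.set_printoptions(precision=4,suppress=True)
o=robot.get_obs();print({k:np.round(v,3).tolist() for k,v in o.items()})
ps={n:imaging.grab_frame(n) for n in('side','top')}
for n,p in ps.items():
    cv2.imwrite(f'pics/{n}0.png',p['frame']);print(n,np.array(p['origin']),np.array(p['orientation']).tolist(),p['fx'])
for t in 'pin pin_grip pin_mid loop_end shaker hole bar_top juice_bottle beaker reagent_bottle spare_sieve'.split():
    for n,p in ps.items():
        print(t,n,[(np.round(r['position'],1).tolist(),round(r['conf'],2),) for r in finder.place_of(p,t)])
E
```

```text
pics
{'time_s': 0.0, 'qpos': [61.691, 16.689, -8.831, 64.554, -0.001, 82.019], 'qvel': [-0.073, 0.002, -0.088, -0.065, -0.043, -0.045], 'joint_efforts': [0.0, -53.714, 33.137, 0.016, -0.0, 0.0], 'tcp_pos': [0.182, 0.492, 0.245], 'tool_rot': [[-0.938, 0.347, -0.001], [0.347, 0.938, -0.001], [0.0, -0.001, -1.0]], 'force': [-0.527, 0.017, -0.446], 'wrist_torque': [-0.014, -0.043, -0.021], 'opening': 0.996}
side [ 0.4653 -0.6063  0.9291] [[0.9867039112403687, -0.13615060637888493, 0.0887603736225833], [-0.161557938652176, -0.7620499704865354, 0.6270397714179943], [-0.017732005002773887, -0.6330425379578632, -0.7739138977524885]] 394.31003362009517
top [0.4488 0.0343 1.0985] [[0.02969121298002851, -0.992175188348828, 0.12127170938327932], [-0.9992891079594075, -0.026644086742372643, 0.026671545799908804], [-0.023231672033375006, -0.12197740883718135, -0.9922609541586834]] 401.0708266114927
pin side [([309.8, 390.9], 0.82), ([285.6, 345.7], 0.65)]
pin top [([407.6, 237.3], 0.55), ([437.1, 225.7], 0.48)]
pin_grip side [([299.8, 378.1], 0.74), ([274.7, 352.2], 0.67)]
pin_grip top [([434.2, 2
[... 181 characters left out ...]
.1, 382.9], 0.42), ([283.8, 346.4], 0.36)]
loop_end top [([410.2, 237.6], 0.62), ([450.1, 221.1], 0.57)]
shaker side [([272.5, 195.0], 0.7)]
shaker top []
hole side [([274.1, 192.2], 0.92), ([274.8, 192.9], 0.2)]
hole top [([276.7, 213.1], 0.93)]
bar_top side [([277.6, 188.2], 0.78)]
bar_top top [([277.0, 213.6], 0.9)]
juice_bottle side [([355.2, 347.0], 0.67), ([273.5, 351.7], 0.48)]
juice_bottle top [([416.2, 178.0], 0.78), ([407.9, 235.0], 0.44)]
beaker side []
beaker top [([136.8, 213.3], 0.63), ([403.5, 238.8], 0.26)]
reagent_bottle side [([355.4, 287.1], 0.93)]
reagent_bottle top [([361.8, 157.9], 0.78)]
spare_sieve side [([212.2, 133.4], 0.56)]
spare_sieve top [([120.6, 274.1], 0.96)]
```

```bash
python3 - <<'E'
from h import *
a=cv2.imread('pics/side0.png');b=cv2.imread('pics/top0.png')
r=lambda i,x0,x1,y0,y1,s:cv2.resize(i[y0:y1,x0:x1],(s,300),interpolation=3)
c=np.vstack([np.hstack([cv2.resize(a,(400,300),interpolation=3),cv2.resize(b,(400,300),interpolation=3)]),
 np.hstack([r(a,250,350,320,395,400),r(b,380,480,190,265,400)])])
cv2.imwrite('pics/m0.png',c)
E
```

```text
(no output)
```

View pics/m0.png

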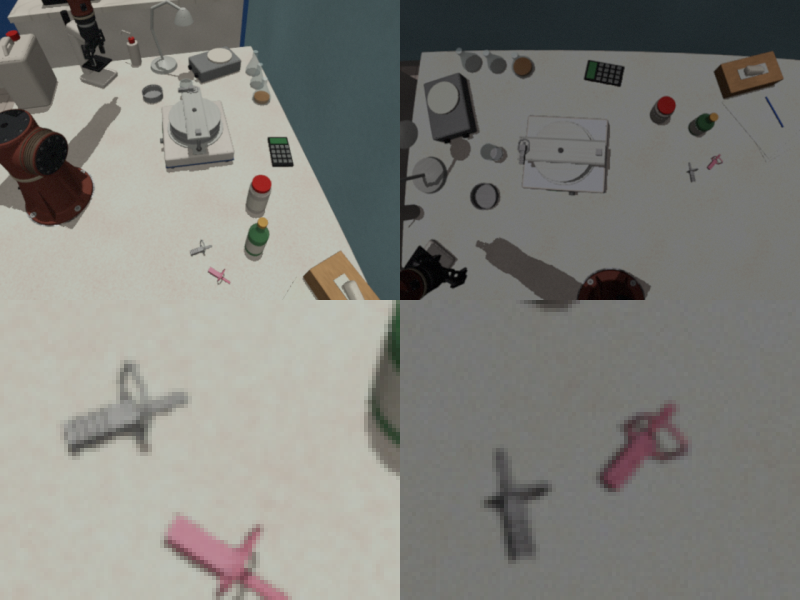

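The montage shows the grey pin at about (283,350) in the side view and (406,240) in the top view, with its tip towards the shaker. The pink look-alike is lower right in the side view and further right in the top view. The unpinned rod is at about (277,213) in the top view. Next I'll measure them.

```bash
python3 - <<'E'
from h import *
np.set_printoptions(precision=4,suppress=True)
P={n:[imaging.grab_frame(n) for _ in range(2)] for n in('side','top')}
for n in P:
  f=np.mean([q['frame'].astype(float) for q in P[n]],0).astype(np.uint8);cv2.imwrite(f'pics/{n}1.png',f)
def best(n,t,near):
  out=[]
  for q in P[n]:
    c=[r for r in finder.place_of(q,t) if np.hypot(*(np.array(r['position'])-near))<22]
    out+=[c[0]['position']] if c else []
  return np.mean(out,0) if out else None
for t,ns,nt in [('pin',(284,348),(406,240)),('pin_grip',(274,352),(406,248)),('pin_mid',(289,345),(405,233)),('loop_end',(284,345),(410,238)),('hole',(274,192),(277,213)),('bar_top',(277,188),(277,213)),('shaker',(272,195),(225,215)),
 ('juice_bottle',(355,347),(416,178)),('reagent_bottle',(355,287),(362,158))]:
  s=best('side',t,ns);u=best('top',t,nt);print(t,s,u)
  if s is not None and u is not None:print('   ',*tri([ray(P['side'][0],s),ray(P['top'][0],u)]))
for n,c in(('side',(284,350)),('top',(406,240))):
  for r in finder.outline_of(P[n][0],'pin'):
    print(n,r['position'],r['conf'],r['region'].sum())
a=cv2.imread('pics/side1.png');b=cv2.imread('pics/top1.png')
r=lambda i,x0,y0,w,h,k:cv2.resize(i[y0:y0+h,x0:x0+w],None,fx=k,fy=k,interpolation=cv2.INTER_CUBIC)
c=np.vstack([np.hstack([r(a,225,120,100,75,4),r(b,170,160,133,100,3)[:300,:400-1]]) if 0 else np.hstack([r(a,225,150,100,75,4),r(b,240,175,100,75,4)]),np.hstack([r(a,255,330,50,37,8),r(b,385,222,50,37,8)])])
cv2.imwrite('pics/m1.png',c)
E
```

```text
pin [284.5 350.1] [406.6 236.1]
    [ 0.5047 -0.2943 -0.0043] [np.float64(0.0019376998008230483), np.float64(0.0019376998008230274)]
pin_grip [274.5  353.35] [408.1 248.2]
    [ 0.476  -0.2982 -0.0037] [np.float64(0.0025053410013282616), np.float64(0.0025053410013281163)]
pin_mid [288.6  346.85] [405.7  237.15]
    [ 0.5084 -0.2903  0.0009] [np.float64(0.004919964025320428), np.float64(0.004919964025320336)]
loop_end [283.7 341.6] [414.55 237.8 ]
    [ 0.5005 -0.2965  0.0586] [np.float64(0.0010802656371652342), np.float64(0.0010802656371650759)]
hole [275.8  189.95] [277.15 213.4 ]
    [0.5424 0.06   0.1595] [np.float64(0.001129755722516478), np.float64(0.0011297557225164393)]
bar_top [277.35 185.85] [277.75 213.45]
    [0.5437 0.0582 0.1764] [np.float64(0.0018999940089463184), np.float64(0.0018999940089463126)]
shaker [274.   194.95] None
juice_bottle [353.85 345.55] [416.05 181.  ]
    [ 0.6602 -0.3172  0.0132] [np.float64(0.0018016589794135505), np.float64(0.0018016589794136127)]
reagent_bottle [357.5 287.8] [362.35 160.4 ]
    [ 0.7149 -0.1699 -0.0003] [np.float64(0.0003358210849221339), np.float64(0.00033582108492215035)]
side [278.0, 350.0] 0.7 180
side [304.8, 383.5] 0.65 185
top [437.9, 226.0] 0.73 148
top [407.9, 239.8] 0.45 167
```

View pics/m1.png

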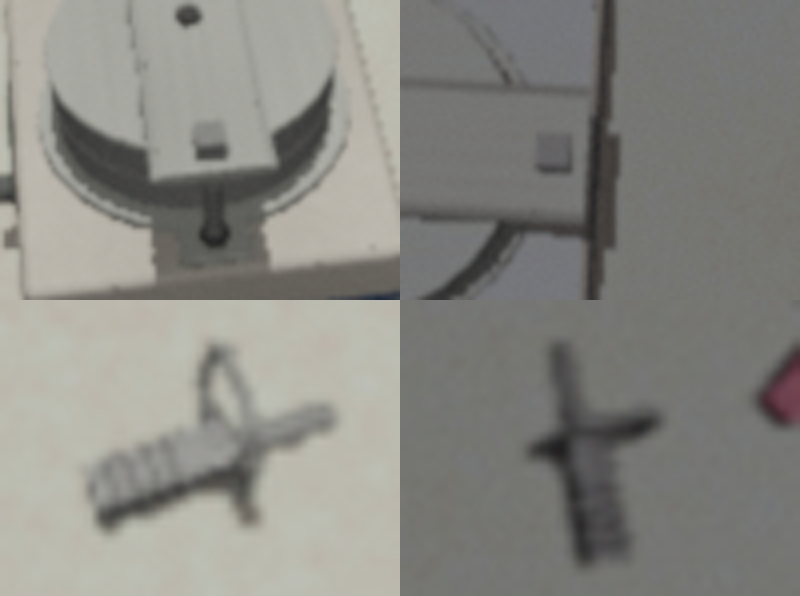

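Grey pin: in the top view the tip is at about (405,228) and the tail at about (411,254), so it is yawed roughly +10°. The rod's square top centres at about (277.6,184.3) in the side view and (278.6,213.3) in the top view.

```bash
python3 - <<'E'
from h import *
np.set_printoptions(precision=4,suppress=True)
S=imaging.grab_frame('side');T=imaging.grab_frame('top')
print('rodtop',tri([ray(S,(277.6,184.3)),ray(T,(278.6,213.3))]))
print('tip',tri([ray(S,(296.25,344.4)),ray(T,(405,227.6))]), atz(T,(405,227.6),.004),atz(S,(296.25,344.4),.004))
print('tail top rear', atz(T,(410.9,253.9),.016), atz(S,(255+100/8,330+192/8),.016))
for n,p,f in(('top',T,'pics/top1.png'),('side',S,'pics/side1.png')):
  g=cv2.cvtColor(cv2.imread(f),cv2.COLOR_BGR2GRAY)
  if n=='top': x0,x1,y0,y1=160,305,145,285
  else: x0,x1,y0,y1=215,335,110,240
  L=cv2.createLineSegmentDetector().detect(g[y0:y1,x0:x1])[0][:,0]+[x0,y0,x0,y0]
  for l in L:
    if np.hypot(l[2]-l[0],l[3]-l[1])<22: continue
    for z in(.075,.165):
      a,b=atz(p,l[:2],z),atz(p,l[2:],z);d=b-a
      print(n,z,l.round(1),a[:2],b[:2],'ang',round((np.degrees(np.arctan2(d[1],d[0]))+45)%90-45,2))
E
```

```text
rodtop (array([0.5437, 0.056 , 0.1845]), [np.float64(0.0023859332322028193), np.float64(0.0023859332322028067)])
tip (array([ 0.5308, -0.288 ,  0.0022]), [np.float64(0.0011919887295431552), np.float64(0.0011919887295433129)]) [ 0.5294 -0.2874  0.004 ] [ 0.5318 -0.2886  0.004 ]
tail top rear [ 0.4579 -0.2999  0.016 ] [ 0.4622 -0.3034  0.016 ]
top 0.075 [213.1 264.4 270.7 267.6] [0.4171 0.2218] [0.4137 0.0747] ang -1.32
top 0.165 [213.1 264.4 270.7 267.6] [0.4198 0.2053] [0.4167 0.0711] ang -1.32
top 0.075 [285.3 231.9 290.1 168.2] [0.5051 0.0403] [0.6712 0.0323] ang -2.75
top 0.165 [285.3 231.9 290.1 168.2] [0.5002 0.0397] [0.6516 0.0325] ang -2.75
top 0.075 [171.1 227.  174.8 203.2] [0.5091 0.336 ] [0.5714 0.33  ] ang -5.54
top 0.165 [171.1 227.  174.8 203.2] [0.5038 0.3095] [0.5606 0.304 ] ang -5.54
top 0.075 [284.2 268.2 286.2 235.6] [0.4133 0.0403] [0.4959 0.0377] ang -1.8
top 0.165 [284.2 268.2 286.2 235.6] [0.4164 0.0398] [0.4918 0.0374] ang -1.8
top 0.075 [233.2 268.8 171.9 263.5] [0.4077 0.1698] [0.4152 0.3286] ang -2.73
top 0.165 [233.2 268.8 171.9 263.5] [0.4113 0.1579] [0.4
[... 2963 characters left out ...]
9.7 240.4 235.2] [ 0.5392 -0.0711] [ 0.4377 -0.0695] ang -0.94
side 0.075 [227.8 151.8 229.2 190.7] [0.4251 0.3165] [0.4172 0.1541] ang -2.78
side 0.165 [227.8 151.8 229.2 190.7] [0.4293 0.2192] [0.4223 0.074 ] ang -2.78
side 0.075 [234.3 232.6 324.5 221.8] [0.4194 0.0049] [ 0.6614 -0.0019] ang -1.61
side 0.165 [234.3 232.6 324.5 221.8] [ 0.4242 -0.0595] [ 0.6407 -0.0656] ang -1.61
side 0.075 [310.2 142.  323.3 191.8] [0.6881 0.3143] [0.6822 0.1021] ang -1.6
side 0.165 [310.2 142.  323.3 191.8] [0.6646 0.2173] [0.6593 0.0275] ang -1.6
side 0.075 [325.  209.5 317.7 180.7] [0.6722 0.0386] [0.6755 0.1467] ang -1.75
side 0.165 [325.  209.5 317.7 180.7] [ 0.6504 -0.0293] [0.6533 0.0674] ang -1.75
```

```bash
cat > d.py <<'E'
# tool-frame shift (mm) and roll (deg) from the present pose to a world target: x y z yawY(angle of tool y, deg)
import sys; from h import *
o=robot.get_obs();R=np.array(o['tool_rot']);t=np.array(o['tcp_pos']);a=list(map(float,sys.argv[1:]))
print('t',round(o['time_s'],2),'tcp',(t*1e3).round(1),'yawY',round(float(np.degrees(np.arctan2(R[1,1],R[0,1]))),2),'F',np.round(o['force'],2),'open',round(o['opening'],3))
if a: print('shift',(R.T@(np.array(a[:3])/1e3-t)*1e3).round(1),'roll',round(float(np.degrees(np.arctan2(R[1,1],R[0,1])))-a[3],2))
E
python3 -m handwheel '[[[-33,-38,0,-5,100],[-65,-76,0,-10,130],[-98,-114,0,-15,130],[-130,-152,0,-20,130],[-163,-190,0,-25,130],[-196,-228,0,-31,130],[-228,-265,0,-31,130],[-260,-303,0,-31,130],[-293,-341,0,-31,130],[-325,-379,0,-31,130]]]'; python3 d.py 476 -298.5 100 100.5
```

```text
time_s: 4.4
tcp_pos: [0.3545, 0.0257, 0.2457]
tool_rot: [[-0.983, -0.185, 0.001], [-0.185, 0.983, -0.0], [-0.001, -0.0, -1.0]]
force: [1.7, 0.8, -0.4]
opening: 0.491
t 4.4 tcp [354.5  25.7 245.7] yawY 100.67 F [ 1.69  0.83 -0.44] open 0.491
shift [ -59.2 -341.1  145.9] roll 0.17
```

```bash
python3 -m handwheel '[[[-8,-45,0,0,130],[-16,-90,0,0,130],[-24,-138,15,0,130],[-32,-184,35,0,130],[-40,-230,60,0,130],[-48,-276,85,0,130],[-54,-310,105,0,130],[-59,-341,125,0,130],[-59,-341,125,0,130],[-59,-341,125,0,130]]]'; python3 d.py 476 -298.5 19 100.5
python3 - <<'E'
from h import *
S=imaging.grab_frame('side');T=imaging.grab_frame('top');o=robot.get_obs();t=np.array(o['tcp_pos'])
r=lambda i,x0,y0,w,h,k:cv2.resize(i[y0:y0+h,x0:x0+w],None,fx=k,fy=k,interpolation=cv2.INTER_CUBIC)
print(proj(S,t+[0,0,-.014]),proj(T,t+[0,0,-.014]))
cv2.imwrite('pics/m2.png',np.hstack([r(S['frame'],235,290,100,100,4),r(T['frame'],355,190,100,100,4)]))
E
```

```text
time_s: 5.4
tcp_pos: [0.4747, -0.2964, 0.1195]
tool_rot: [[-0.983, -0.184, -0.001], [-0.184, 0.983, 0.001], [0.001, 0.002, -1.0]]
force: [-0.3, 0.1, 0.7]
opening: 0.493
t 5.4 tcp [ 474.7 -296.4  119.5] yawY 100.61 F [-0.27  0.13  0.66] open 0.493
shift [ -1.   -2.5 100.5] roll 0.11
[270.93579324 335.22108922] [420.33614208 246.79430594]
```

View pics/m2.png

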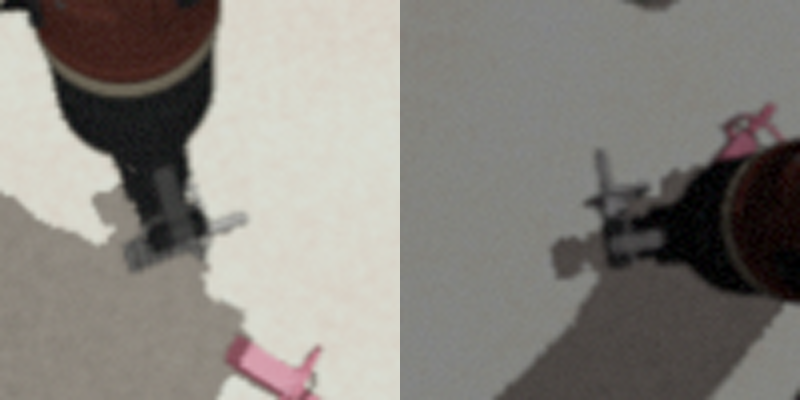

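The side view shows the jaws straddling the grey pin's head, with the shank out to the right at about (295,345). The pink pin is clear. Now I'll descend and grip.

```bash
python3 -m handwheel '[[[0,-1,25,0,130],[-1,-2,50,0,130],[-1,-2,75,0,130],[-1,-2,90,0,130],[-1,-2,99,0,130],[-1,-2,99,0,130],[-1,-2,99,0,180],[-1,-2,99,0,255],[-1,-2,99,0,255],[-1,-2,99,0,255]]]' 80
python3 -m handwheel '[[[0,0,0,0,255],[0,0,0,0,255],[0,0,0,0,255],[0,0,-5,0,255],[0,0,-12,0,255],[0,0,-25,0,255],[0,0,-40,0,255],[0,0,-60,0,255],[0,0,-80,0,255],[0,0,-80,0,255]]]' 80
python3 - <<'E'
from h import *
S=imaging.grab_frame('side');T=imaging.grab_frame('top');o=robot.get_obs();t=np.array(o['tcp_pos'])
r=lambda i,x0,y0,w,h,k:cv2.resize(i[y0:y0+h,x0:x0+w],None,fx=k,fy=k,interpolation=cv2.INTER_CUBIC)
cv2.imwrite('pics/m3.png',np.hstack([r(S['frame'],245,300,65,65,6),r(T['frame'],385,200,65,65,6)]))
for n,p in(('side',S),('top',T)):
  for k in('pin','pin_grip','pin_mid','loop_end'):
    print(n,k,[(np.round(q['position'],1).tolist(),round(q['conf'],2)) for q in finder.place_of(p,k)][:2])
E
```

```text
time_s: 6.5
tcp_pos: [0.4773, -0.2985, 0.0228]
tool_rot: [[-0.983, -0.185, 0.002], [-0.185, 0.983, -0.001], [-0.001, -0.001, -1.0]]
force: [-0.5, 1.8, 7.1]
opening: 0.128
time_s: 7.5
tcp_pos: [0.4782, -0.2995, 0.1048]
tool_rot: [[-0.983, -0.185, 0.004], [-0.185, 0.983, -0.003], [-0.003, -0.004, -1.0]]
force: [-0.3, -0.2, -1.7]
opening: 0.132
side pin [([310.3, 388.9], 0.78), ([282.8, 337.3], 0.45)]
side pin_grip [([300.0, 378.9], 0.83), ([272.0, 341.5], 0.71)]
side pin_mid [([289.8, 334.2], 0.54), ([311.1, 389.7], 0.54)]
side loop_end [([283.7, 328.9], 0.55), ([309.5, 381.7], 0.36)]
top pin [([440.8, 225.4], 0.52), ([414.0, 235.6], 0.49)]
top pin_grip [([419.3, 247.5], 0.65), ([434.9, 230.4], 0.6)]
top pin_mid [([441.1, 219.9], 0.44), ([417.3, 235.7], 0.41)]
top loop_end [([422.7, 234.4], 0.6), ([449.0, 220.7], 0.6)]
```

View pics/m3.png

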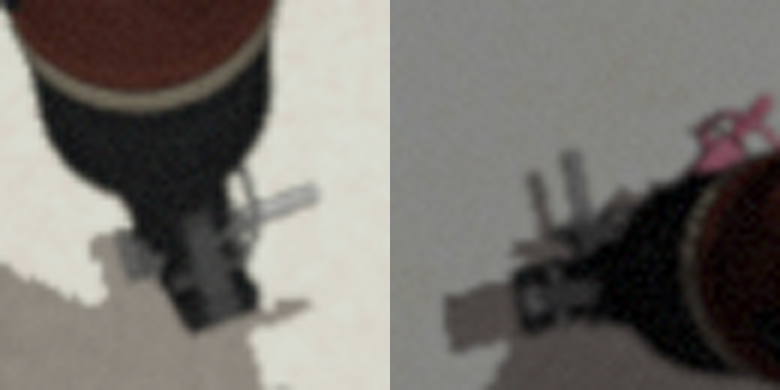

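```bash
python3 - <<'E'
from h import *
np.set_printoptions(precision=4,suppress=True)
S=imaging.grab_frame('side');T=imaging.grab_frame('top');o=robot.get_obs();t=np.array(o['tcp_pos']);R=np.array(o['tool_rot'])
px=-R[:,0];py=R[:,1]
tip,e=tri([ray(S,(297.3,331.8)),ray(T,(415.3,226.2))])
d=tip-t;print('tip rel: along',d@px,'across',d@py,'z',d[2],e)
for z in(-.010,-.014,-.018,-.022,-.026): print(z,'near finger tip px',proj(S,t+[0,0,z]+0*px-py*.010),proj(S,t+[0,0,z]+px*.011-py*.012))
print('pin underside at rear if offset 19', [proj(S,t+[0,0,z]-px*.017-py*.007) for z in(-.015,-.019,-.023)])
print('shank base/ tip', [(proj(S,t+px*a+[0,0,z]),proj(T,t+px*a+[0,0,z])) for z in(-.011,-.015,-.019) for a in(.027,.058)])
E
```

```text
tip rel: along 0.054490675676297 across -0.0021127713932806765 z -0.015071467763358368 [np.float64(0.002796316732076401), np.float64(0.0027963167320765644)]
-0.01 near finger tip px [273.5432 343.2247] [278.7171 342.3221]
-0.014 near finger tip px [273.6121 343.8811] [278.7667 342.981 ]
-0.018 near finger tip px [273.6805 344.5325] [278.8159 343.6351]
-0.022 near finger tip px [273.7484 345.1792] [278.8648 344.2843]
-0.026 near finger tip px [273.8159 345.821 ] [278.9133 344.9287]
pin underside at rear if offset 19 [array([265.6608, 345.4747]), array([265.7588, 346.1208]), array([265.8562, 346.7621])]
shank base/ tip [(array([283.8403, 334.7731]), array([417.0804, 235.8362])), (array([297.2127, 329.9134]), array([414.7591, 223.7506])), (array([283.8704, 335.4517]), array([416.5784, 235.9095])), (array([297.1939, 330.6051]), array([414.2675, 223.8702])), (array([283.9003, 336.1254]), array([416.0802, 235.9822])), (array([297.1752, 331.2918]), array([413.7796, 223.9889]))]
```

```bash
python3 d.py; python3 -m handwheel '[[[0,0,-20,0,255],[0,0,-40,0,255],[0,0,-60,0,255],[0,0,-80,0,255],[0,0,-100,0,255],[0,0,-120,0,255],[0,0,-130,0,255],[0,0,-130,0,255],[0,0,-130,0,255],[0,0,-130,0,255]]]'; python3 d.py 470 57 235 88.5
```

```text
t 8.1 tcp [ 476.5 -298.1  101. ] yawY 100.67 F [ 0.42 -0.26 -0.84] open 0.13
time_s: 9.1
tcp_pos: [0.4761, -0.2978, 0.2301]
tool_rot: [[-0.983, -0.185, -0.001], [-0.185, 0.983, 0.001], [0.001, 0.001, -1.0]]
force: [0.4, 0.7, -0.7]
opening: 0.132
t 9.1 tcp [ 476.1 -297.8  230.1] yawY 100.67 F [ 0.36  0.66 -0.7 ] open 0.132
shift [-59.7 349.8  -4.4] roll 12.17
```

```bash
python3 -m handwheel '[[[-10,38,-3,2,255],[-20,80,-5,5,255],[-32,122,-5,8,255],[-44,166,-5,10,255],[-56,210,-5,12.2,255],[-68,254,-5,12.2,255],[-80,298,-5,12.2,255],[-88,326,-5,12.2,255],[-94,344,-5,12.2,255],[-94,344,-5,12.2,255]]]'; 
python3 -m handwheel '[[[0,0,0,0,255],[0,0,6,0,255],[0,0,12,0,255],[0,0,15,0,255],[0,0,18,0,255],[0,0,18,0,255],[0,0,18,0,255],[0,0,18,0,255],[0,0,18,0,255],[0,0,18,0,255]]]'
python3 d.py 504.5 57.5 205 88.5
python3 - <<'E'
from h import *
S=imaging.grab_frame('side');T=imaging.grab_frame('top')
r=lambda i,x0,y0,w,h,k:cv2.resize(i[y0:y0+h,x0:x0+w],None,fx=k,fy=k,interpolation=cv2.INTER_CUBIC)
cv2.imwrite('pics/m4.png',np.hstack([r(S['frame'],245,150,65,65,6),r(T['frame'],245,180,65,65,6)]))
E
```

```text
time_s: 10.1
tcp_pos: [0.5048, 0.0595, 0.2354]
tool_rot: [[-1.0, 0.024, -0.001], [0.024, 1.0, 0.001], [0.001, 0.001, -1.0]]
force: [0.8, -1.6, -1.2]
opening: 0.131
time_s: 11.1
tcp_pos: [0.5053, 0.0573, 0.2185]
tool_rot: [[-1.0, 0.027, 0.0], [0.027, 1.0, -0.0], [-0.0, -0.0, -1.0]]
force: [-0.4, 0.0, -1.3]
opening: 0.128
t 11.1 tcp [505.3  57.3 218.5] yawY 88.48 F [-0.44  0.03 -1.27] open 0.128
shift [ 0.8  0.2 13.5] roll -0.02
```

View pics/m4.png

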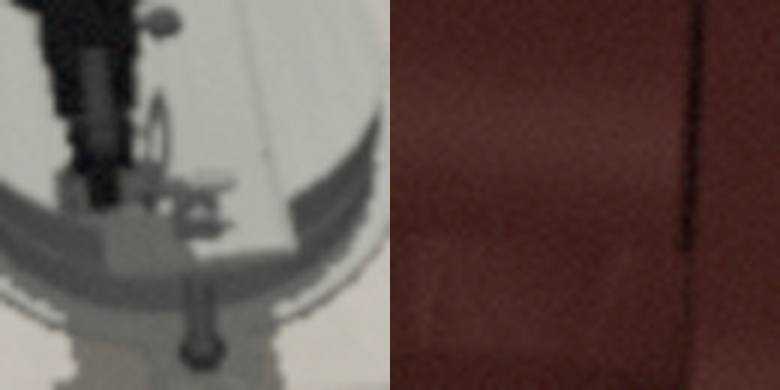

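The side view shows the shank just above the rod's top, with the rod at about (277,184), and the tip reaching past it. Now I'll lower to touch.

```bash
python3 -m handwheel '[[[0.8,0,2,0,255],[0.8,0,4,0,255],[0.8,0,6,0,255],[0.8,0,8,0,255],[0.8,0,8,0,255],[0.8,0,8,0,255],[0.8,0,8,0,255],[0.8,0,8,0,255],[0.8,0,8,0,255],[0.8,0,8,0,255]]]'; python3 d.py
```

```text
time_s: 12.2
tcp_pos: [0.5043, 0.0573, 0.2108]
tool_rot: [[-1.0, 0.027, 0.0], [0.027, 1.0, -0.0], [-0.0, -0.0, -1.0]]
force: [-3.4, -0.5, 7.7]
opening: 0.134
t 12.2 tcp [504.3  57.3 210.8] yawY 88.47 F [-3.41 -0.51  7.66] open 0.134
```

```bash
python3 -m handwheel '[[[0,0,1,0,255],[0,0,2,0,255],[0,0,3,0,255],[0,0,3,0,255],[0,0,3,0,255],[0,0,3,0,255],[0,0,3,0,255],[0,0,3,0,255],[0,0,3,0,255],[0,0,3,0,255]]]'; python3 d.py
```

```text
time_s: 13.2
tcp_pos: [0.5039, 0.0574, 0.2086]
tool_rot: [[-1.0, 0.026, 0.0], [0.026, 1.0, -0.0], [-0.0, -0.0, -1.0]]
force: [-10.3, 0.8, 18.2]
opening: 0.13
t 13.2 tcp [503.9  57.4 208.6] yawY 88.48 F [-10.26   0.84  18.2 ] open 0.13
```

```bash
python3 -m handwheel '[[[0,0,-1,0,255],[0,0,-2,0,255],[0,0,-3,0,255],[0,0,-5,0,255],[0,0,-9,0,255],[0,0,-9,0,255],[0,0,-9,0,255],[0,0,-9,0,255],[0,0,-9,0,255],[0,0,-9,0,255]]]' 110; python3 d.py
python3 - <<'E'
from h import *
S=imaging.grab_frame('side');o=robot.get_obs();t=np.array(o['tcp_pos'])
r=lambda i,x0,y0,w,h,k:cv2.resize(i[y0:y0+h,x0:x0+w],None,fx=k,fy=k,interpolation=cv2.INTER_CUBIC)
cv2.imwrite('pics/m5.png',r(S['frame'],245,155,60,45,12))
for k in('pin','pin_mid','pin_grip','loop_end','hole'): print(k,[(np.round(q['position'],1).tolist(),round(q['conf'],2)) for q in finder.place_of(S,k)][:3])
for a in(.027,.037,.058): print(a,[proj(S,t+[a,-.0265*a,z]).round(1) for z in(-.010,-.015,-.020)])
E
```

```text
time_s: 14.2
tcp_pos: [0.5044, 0.0573, 0.2162]
tool_rot: [[-1.0, 0.027, -0.0], [0.027, 1.0, 0.0], [0.0, 0.0, -1.0]]
force: [0.2, -0.5, -0.8]
opening: 0.119
t 14.2 tcp [504.4  57.3 216.2] yawY 88.47 F [ 0.22 -0.48 -0.81] open 0.119
pin [([307.7, 387.7], 0.81)]
pin_mid [([308.6, 389.9], 0.76), ([275.4, 183.7], 0.62)]
pin_grip [([301.7, 380.6], 0.7), ([259.0, 182.9], 0.56)]
loop_end [([310.3, 385.2], 0.52), ([270.3, 172.4], 0.42)]
hole [([276.0, 189.0], 0.8)]
0.027 [array([271.5, 179.2]), array([271.6, 180.5]), array([271.6, 181.9])]
0.037 [array([275.5, 178.7]), array([275.5, 180.1]), array([275.6, 181.4])]
0.058 [array([283.8, 177.8]), array([283.9, 179.1]), array([283.9, 180.5])]
```

View pics/m5.png

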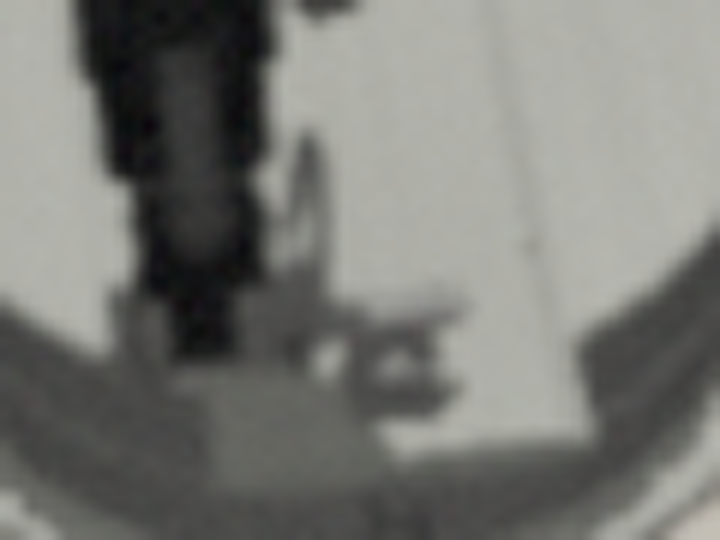

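```bash
python3 -m handwheel '[[[5,0,0,0,255],[12,0,0,0,255],[12,0,0.5,0,255],[12,0,1,0,255],[12,0,2,0,255],[12,0,2,0,255],[12,0,2,0,255],[12,0,2,0,255],[12,0,2,0,255],[12,0,2,0,255]]]'; python3 d.py; python3 -m handwheel '[[[0,0,0.5,0,255],[0,0,1,0,255],[0,0,1.5,0,255],[0,0,1.5,0,255],[0,0,1.5,0,255],[0,0,1.5,0,255],[0,0,1.5,0,255],[0,0,1.5,0,255],[0,0,1.5,0,255],[0,0,1.5,0,255]]]'; python3 d.py
```

```text
time_s: 15.5
tcp_pos: [0.4925, 0.0576, 0.2143]
tool_rot: [[-1.0, 0.027, 0.0], [0.027, 1.0, 0.0], [-0.0, 0.0, -1.0]]
force: [0.9, 0.0, -2.0]
opening: 0.116
t 15.5 tcp [492.5  57.6 214.3] yawY 88.47 F [ 0.91  0.04 -2.05] open 0.116
time_s: 16.5
tcp_pos: [0.4925, 0.0576, 0.2128]
tool_rot: [[-1.0, 0.027, -0.0], [0.027, 1.0, -0.0], [0.0, -0.0, -1.0]]
force: [-0.5, -0.7, -1.3]
opening: 0.116
t 16.5 tcp [492.5  57.6 212.8] yawY 88.47 F [-0.5  -0.75 -1.26] open 0.116
```

```bash
python3 -m handwheel '[[[0,0,0.5,0,255],[0,0,1,0,255],[0,0,1.5,0,255],[0,0,1.5,0,255],[0,0,1.5,0,255],[0,0,1.5,0,255],[0,0,1.5,0,255],[0,0,1.5,0,255],[0,0,1.5,0,255],[0,0,1.5,0,255]]]'; python3 d.py; python3 -m handwheel '[[[0,0,0.5,0,255],[0,0,1,0,255],[0,0,1,0,255],[0,0,1,0,255],[0,0,1,0,255],[0,0,1,0,255],[0,0,1,0,255],[0,0,1,0,255],[0,0,1,0,255],[0,0,1,0,255]]]'; python3 d.py
```

```text
time_s: 17.5
tcp_pos: [0.4925, 0.0577, 0.2113]
tool_rot: [[-1.0, 0.027, -0.0], [0.027, 1.0, 0.0], [0.0, 0.0, -1.0]]
force: [0.7, -1.1, -0.8]
opening: 0.114
t 17.5 tcp [492.5  57.7 211.3] yawY 88.47 F [ 0.73 -1.15 -0.76] open 0.114
time_s: 18.5
tcp_pos: [0.4925, 0.0576, 0.2103]
tool_rot: [[-1.0, 0.027, 0.0], [0.027, 1.0, -0.0], [-0.0, 0.0, -1.0]]
force: [-0.6, 0.4, 0.4]
opening: 0.115
t 18.5 tcp [492.5  57.6 210.3] yawY 88.47 F [-0.64  0.43  0.36] open 0.115
```

```bash
python3 -m handwheel '[[[0,0,0.5,0,255],[0,0,1,0,255],[0,0,1,0,255],[0,0,1,0,255],[0,0,1,0,255],[0,0,1,0,255],[0,0,1,0,255],[0,0,1,0,255],[0,0,1,0,255],[0,0,1,0,255]]]'; python3 d.py
```

```text
time_s: 19.5
tcp_pos: [0.4924, 0.0576, 0.2094]
tool_rot: [[-1.0, 0.027, -0.0], [0.027, 1.0, -0.0], [0.0, -0.0, -1.0]]
force: [-3.4, -0.5, 6.1]
opening: 0.119
t 19.5 tcp [492.4  57.6 209.4] yawY 88.47 F [-3.44 -0.46  6.08] open 0.119
```

```bash
python3 -m handwheel '[[[0,0,-3,0,255],[0,10,-5,0,255],[0,20,-5,0,255],[0,20,-2,0,255],[0,20,2,0,255],[0,20,5,0,255],[0,18,5,0,255],[0,17,5,0,255],[0,17,5,0,255],[0,17,5,0,255]]]'; python3 d.py;python3 -m handwheel '[[[0,-0.5,0,0,255],[0,-1,0,0,255],[0,-1.5,0,0,255],[0,-1.5,0,0,255],[0,-1.5,0,0,255],[0,-1.5,0,0,255],[0,-1.5,0,0,255],[0,-1.5,0,0,255],[0,-1.5,0,0,255],[0,-1.5,0,0,255]]]'; python3 d.py
```

```text
time_s: 20.5
tcp_pos: [0.493, 0.0744, 0.2044]
tool_rot: [[-1.0, 0.027, 0.0], [0.027, 1.0, -0.0], [-0.0, -0.0, -1.0]]
force: [-0.6, 0.5, -0.7]
opening: 0.116
t 20.5 tcp [493.   74.4 204.4] yawY 88.45 F [-0.61  0.49 -0.72] open 0.116
time_s: 21.5
tcp_pos: [0.4929, 0.0731, 0.2043]
tool_rot: [[-1.0, 0.027, -0.0], [0.027, 1.0, 0.0], [0.0, 0.0, -1.0]]
force: [-0.4, -0.1, -0.1]
opening: 0.119
t 21.5 tcp [492.9  73.1 204.3] yawY 88.47 F [-0.41 -0.08 -0.13] open 0.119
```

```bash
python3 -m handwheel '[[[0,-0.5,0,0,255],[0,-1,0,0,255],[0,-1.5,0,0,255],[0,-2,0,0,255],[0,-2,0,0,255],[0,-2,0,0,255],[0,-2,0,0,255],[0,-2,0,0,255],[0,-2,0,0,255],[0,-2,0,0,255]]]'; python3 d.py;
```

```text
time_s: 22.5
tcp_pos: [0.4928, 0.0718, 0.2043]
tool_rot: [[-1.0, 0.026, 0.0], [0.026, 1.0, 0.001], [-0.0, 0.001, -1.0]]
force: [0.3, 5.4, -1.4]
opening: 0.117
t 22.5 tcp [492.8  71.8 204.3] yawY 88.51 F [ 0.3   5.36 -1.42] open 0.117
```

```bash
python3 -m handwheel '[[[0,1,0,0,255],[12,1,0,0,255],[25,1,0,0,255],[25,-6,0,0,255],[25,-12.8,0,0,255],[25,-12.8,3,0,255],[25,-12.8,6,0,255],[25,-12.8,8,0,255],[25,-12.8,8,0,255],[25,-12.8,8,0,255]]]'; python3 d.py;python3 -m handwheel '[[[0,0,1.5,0,255],[0,0,3,0,255],[0,0,4.5,0,255],[0,0,6,0,255],[0,0,6,0,255],[0,0,6,0,255],[0,0,6,0,255],[0,0,6,0,255],[0,0,6,0,255],[0,0,6,0,255]]]'; python3 d.py
```

```text
time_s: 23.5
tcp_pos: [0.4675, 0.0591, 0.1962]
tool_rot: [[-1.0, 0.027, -0.0], [0.027, 1.0, 0.0], [0.0, 0.0, -1.0]]
force: [-0.8, 0.3, -0.8]
opening: 0.114
t 23.5 tcp [467.5  59.1 196.2] yawY 88.48 F [-0.83  0.26 -0.77] open 0.114
time_s: 24.5
tcp_pos: [0.4675, 0.059, 0.1903]
tool_rot: [[-1.0, 0.027, 0.0], [0.027, 1.0, 0.0], [-0.0, 0.0, -1.0]]
force: [-0.2, -0.6, 1.5]
opening: 0.117
t 24.5 tcp [467.5  59.  190.3] yawY 88.47 F [-0.17 -0.63  1.54] open 0.117
```

```bash
python3 -m handwheel '[[[-2,0,0.3,0,255],[-4,0,0.3,0,255],[-6,0,0.3,0,255],[-7,0,0.3,0,255],[-8,0,0.3,0,255],[-9,0,0.3,0,255],[-10,0,0.3,0,255],[-10,0,0.3,0,255],[-10,0,0.3,0,255],[-10,0,0.3,0,255]]]'; python3 d.py
```

```text
time_s: 25.5
tcp_pos: [0.4777, 0.0588, 0.1901]
tool_rot: [[-1.0, 0.027, 0.0], [0.027, 1.0, 0.0], [-0.0, 0.0, -1.0]]
force: [-0.6, 0.2, 1.2]
opening: 0.117
t 25.5 tcp [477.7  58.8 190.1] yawY 88.47 F [-0.57  0.22  1.15] open 0.117
```

```bash
python3 -m handwheel '[[[-1,0,0,0,255],[-2,0,0,0,255],[-3,0,0,0,255],[-4,0,0,0,255],[-4,0,0,0,255],[-4,0,0,0,255],[-4,0,0,0,255],[-4,0,0,0,255],[-4,0,0,0,255],[-4,0,0,0,255]]]'; python3 d.py
```

```text
time_s: 26.5
tcp_pos: [0.4816, 0.0586, 0.1901]
tool_rot: [[-1.0, 0.027, 0.0], [0.027, 1.0, -0.0], [-0.0, 0.0, -1.0]]
force: [0.5, -0.2, 1.3]
opening: 0.115
t 26.5 tcp [481.6  58.6 190.1] yawY 88.47 F [ 0.48 -0.19  1.3 ] open 0.115
```

```bash
python3 -m handwheel '[[[-1,0,0,0,255],[-2,0,0,0,255],[-3,0,0,0,255],[-4,0,0,0,255],[-5,0,0,0,255],[-6,0,0,0,255],[-7,0,0,0,255],[-8,0,0,0,255],[-8,0,0,0,255],[-8,0,0,0,255]]]'; python3 d.py
```

```text
time_s: 27.5
tcp_pos: [0.4897, 0.0584, 0.1901]
tool_rot: [[-1.0, 0.027, 0.0], [0.027, 1.0, 0.0], [-0.0, 0.0, -1.0]]
force: [-1.3, -0.3, 1.4]
opening: 0.119
t 27.5 tcp [489.7  58.4 190.1] yawY 88.47 F [-1.32 -0.31  1.43] open 0.119
```

```bash
python3 -m handwheel '[[[-1.5,0,0,0,255],[-3,0,0,0,255],[-4.5,0,0,0,255],[-6,0,0,0,255],[-7.5,0,0,0,255],[-9,0,0,0,255],[-10,0,0,0,255],[-11,0,0,0,255],[-11,0,0,0,255],[-11,0,0,0,255]]]'; python3 d.py
```

```text
time_s: 28.5
tcp_pos: [0.5007, 0.0582, 0.1901]
tool_rot: [[-1.0, 0.027, 0.0], [0.027, 1.0, 0.0], [-0.0, 0.0, -1.0]]
force: [-1.4, 0.5, 2.3]
opening: 0.118
t 28.5 tcp [500.7  58.2 190.1] yawY 88.47 F [-1.38  0.47  2.28] open 0.118
```

```bash
python3 -m handwheel '[[[-1,0,0,0,255],[-2,0,0,0,255],[-3,0,0,0,255],[-4,0,0,0,255],[-5,0,0,0,255],[-5,0,0,0,255],[-5,0,0,0,255],[-5,0,0,0,255],[-5,0,0,0,255],[-5,0,0,0,255]]]'; python3 d.py
```

```text
time_s: 29.5
tcp_pos: [0.5057, 0.058, 0.1901]
tool_rot: [[-1.0, 0.027, 0.0], [0.027, 1.0, 0.0], [-0.0, 0.0, -1.0]]
force: [-0.4, 2.1, 3.9]
opening: 0.117
t 29.5 tcp [505.7  58.  190.1] yawY 88.47 F [-0.42  2.14  3.9 ] open 0.117
```

```bash
python3 -m handwheel '[[[-0.5,0,0,0,255],[-1,0,0,0,255],[-1.5,0,0,0,255],[-2,0,0,0,255],[-2.5,0,0,0,255],[-2.5,0,0,0,255],[-2.5,0,0,0,255],[-2.5,0,0,0,255],[-2.5,0,0,0,255],[-2.5,0,0,0,255]]]'; python3 d.py
```

```text
time_s: 30.5
tcp_pos: [0.5076, 0.058, 0.19]
tool_rot: [[-1.0, 0.027, -0.001], [0.027, 1.0, 0.0], [0.001, 0.0, -1.0]]
force: [-3.6, 1.9, 5.5]
opening: 0.117
t 30.5 tcp [507.6  58.  190. ] yawY 88.48 F [-3.62  1.88  5.55] open 0.117
```

```bash
python3 -m handwheel '[[[-0.4,0,0,0,255],[-0.8,0,0,0,255],[-1.2,0,0,0,255],[-1.2,0,0,0,255],[-1.2,0,0,0,255],[-1.2,0,0,0,255],[-1.2,0,0,0,255],[-1.2,0,0,0,255],[-1.2,0,0,0,255],[-1.2,0,0,0,255]]]'; python3 d.py
python3 - <<'E'
from h import *
S=imaging.grab_frame('side')
r=lambda i,x0,y0,w,h,k:cv2.resize(i[y0:y0+h,x0:x0+w],None,fx=k,fy=k,interpolation=cv2.INTER_CUBIC)
cv2.imwrite('pics/m6.png',r(S['frame'],250,160,50,38,12))
E
```

```text
time_s: 31.5
tcp_pos: [0.5087, 0.0579, 0.19]
tool_rot: [[-1.0, 0.027, -0.001], [0.027, 1.0, 0.0], [0.001, 0.0, -1.0]]
force: [-4.0, 1.9, 7.9]
opening: 0.117
t 31.5 tcp [508.7  57.9 190. ] yawY 88.47 F [-4.02  1.91  7.88] open 0.117
```

View pics/m6.png

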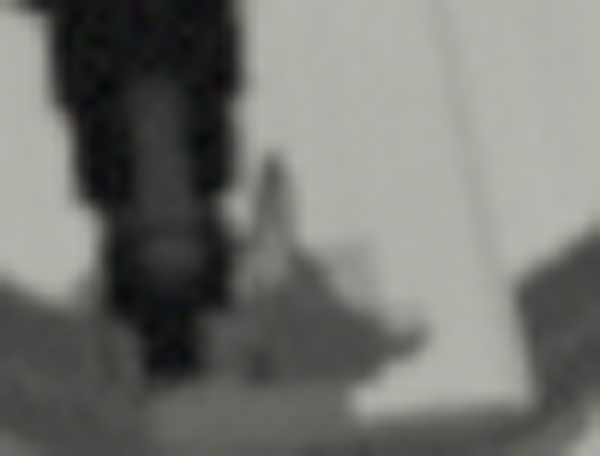

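```bash
python3 -m handwheel '[[[0,0,-0.4,0,255],[0,0,-0.8,0,255],[-0.5,0,-0.8,0,255],[-1,0,-0.8,0,255],[-1.3,0,-0.8,0,255],[-1.3,0,-0.8,0,255],[-1.3,0,-0.8,0,255],[-1.3,0,-0.8,0,255],[-1.3,0,-0.8,0,255],[-1.3,0,-0.8,0,255]]]'; python3 d.py
```

```text
time_s: 32.55
tcp_pos: [0.5094, 0.0577, 0.1905]
tool_rot: [[-1.0, 0.027, -0.002], [0.027, 1.0, -0.0], [0.002, -0.0, -1.0]]
force: [-5.8, -0.4, 5.0]
opening: 0.118
t 32.55 tcp [509.4  57.7 190.5] yawY 88.46 F [-5.79 -0.41  4.95] open 0.118
```

```bash
python3 -m handwheel '[[[-0.5,0,0,0,255],[-1,0,0,0,255],[-1.5,0,0,0,255],[-1.5,0,0,0,255],[-1.5,0,0,0,255],[-1.5,0,0,0,255],[-1.5,0,0,0,255],[-1.5,0,0,0,255],[-1.5,0,0,0,255],[-1.5,0,0,0,255]]]'; python3 d.py
```

```text
time_s: 33.55
tcp_pos: [0.5095, 0.0578, 0.1903]
tool_rot: [[-1.0, 0.027, -0.005], [0.027, 1.0, -0.0], [0.005, -0.0, -1.0]]
force: [-11.5, 0.5, 9.1]
opening: 0.114
t 33.55 tcp [509.5  57.8 190.3] yawY 88.47 F [-11.52   0.54   9.11] open 0.114
```

The pin is home: x has stopped at 509.5 mm with 11.5 N on it. Relax, release and rise.

```bash
python3 -m handwheel '[[[1,0,-0.6,0,255],[2,0,-1.2,0,255],[2,0,-1.2,0,255],[2,0,-1.2,0,180],[2,0,-1.2,0,130],[2,0,-1.2,0,130],[2,0,-1.2,0,130],[2,0,-1.2,0,130],[2,0,-1.2,0,130],[2,0,-1.2,0,130]]]' 60; python3 d.py
python3 -m handwheel '[[[0,0,-4,0,130],[0,0,-10,0,130],[0,0,-16,0,130],[0,0,-23,0,130],[0,0,-23,0,255],[0,0,-23,0,255],[0,0,-23,0,255],[0,0,-23,0,255],[0,0,-23,0,255],[0,0,-23,0,255]]]' 60; python3 d.py
python3 - <<'E'
from h import *
S=imaging.grab_frame('side')
r=lambda i,x0,y0,w,h,k:cv2.resize(i[y0:y0+h,x0:x0+w],None,fx=k,fy=k,interpolation=cv2.INTER_CUBIC)
cv2.imwrite('pics/m7.png',r(S['frame'],245,150,60,50,12))
E
```

```text
time_s: 34.55
tcp_pos: [0.51, 0.0578, 0.192]
tool_rot: [[-1.0, 0.027, 0.0], [0.027, 1.0, -0.0], [-0.0, -0.0, -1.0]]
force: [0.4, -0.2, -0.0]
opening: 0.487
t 34.55 tcp [510.   57.8 192. ] yawY 88.47 F [ 0.36 -0.23 -0.02] open 0.487
time_s: 35.55
tcp_pos: [0.5099, 0.0579, 0.2148]
tool_rot: [[-1.0, 0.027, -0.0], [0.027, 1.0, -0.0], [0.0, -0.0, -1.0]]
force: [0.1, -0.3, 0.5]
opening: 0.003
t 35.55 tcp [509.9  57.9 214.8] yawY 88.47 F [ 0.06 -0.28  0.47] open 0.003
```

View pics/m7.png

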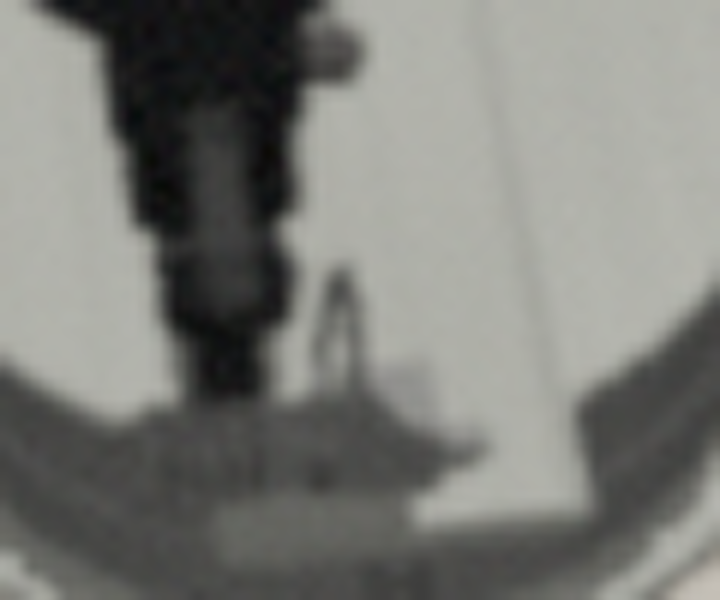

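The released pin stays in the rod. Its head is against the rod, the tip comes out at about (285,187), and the loop is upright at about (273,172). The closed fingers are behind the loop, so I can push it now.

```bash
python3 -m handwheel '[[[-4,0,1,0,255],[-8,0,2,0,255],[-11,0,2,0,255],[-13,0,2,0,255],[-15,0,2,0,255],[-17,0,2,0,255],[-19,0,2,0,255],[-21,0,2,0,255],[-23,0,2,0,255],[-25,0,2,0,255]]]'; python3 d.py
```

```text
time_s: 36.6
tcp_pos: [0.5347, 0.0572, 0.2127]
tool_rot: [[-1.0, 0.027, -0.001], [0.027, 1.0, 0.0], [0.001, 0.0, -1.0]]
force: [-3.8, -0.1, -2.6]
opening: -0.001
t 36.6 tcp [534.7  57.2 212.7] yawY 88.47 F [-3.83 -0.14 -2.58] open -0.001
```

The loop is pushing back with about 4 N, so I'll keep going.

```bash
python3 -m handwheel '[[[-2,0,0,0,255],[-4,0,0,0,255],[-6,0,0,0,255],[-8,0,0,0,255],[-10,0,0,0,255],[-12,0,0,0,255],[-14,0,0,0,255],[-16,0,0,0,255],[-18,0,0,0,255],[-20,0,0,0,255]]]'; python3 d.py
python3 - <<'E'
from h import *
S=imaging.grab_frame('side')
r=lambda i,x0,y0,w,h,k:cv2.resize(i[y0:y0+h,x0:x0+w],None,fx=k,fy=k,interpolation=cv2.INTER_CUBIC)
cv2.imwrite('pics/m8.png',r(S['frame'],250,155,60,50,12))
E
```

```text
time_s: 37.6
tcp_pos: [0.5556, 0.0566, 0.2133]
tool_rot: [[-1.0, 0.027, 0.001], [0.027, 1.0, -0.0], [-0.001, -0.0, -1.0]]
force: [0.8, 0.4, 0.4]
opening: 0.004
t 37.6 tcp [555.6  56.6 213.3] yawY 88.47 F [0.75 0.44 0.4 ] open 0.004
```

View pics/m8.png

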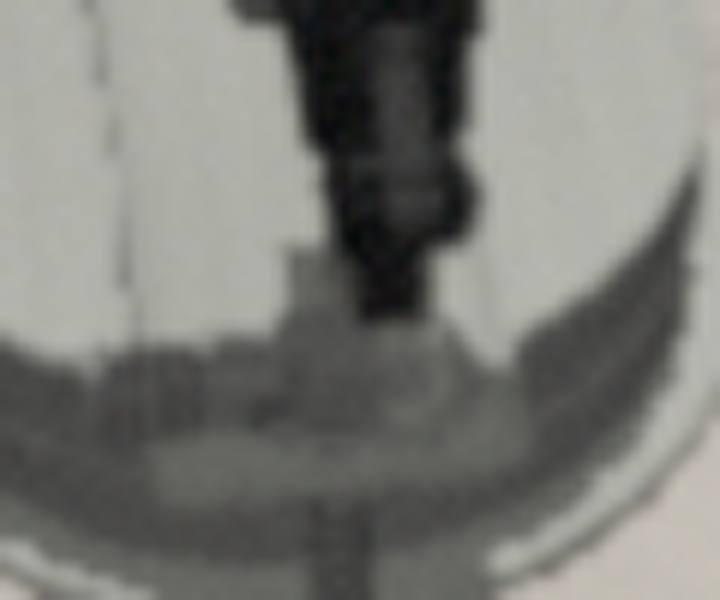

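Force has dropped to zero and the upright loop is gone from the view, so it has snapped over. Next I'll raise the hand and move it aside to check with the shadow gone.

```bash
python3 -m handwheel '[[[0,0,-15,0,255],[0,0,-40,0,255],[20,0,-70,0,255],[60,0,-80,0,255],[105,0,-80,0,255],[150,20,-80,0,255],[190,40,-80,0,255],[220,60,-80,0,255],[220,60,-80,0,255],[220,60,-80,0,255]]]'; python3 d.py
python3 - <<'E'
from h import *
S=imaging.grab_frame('side');T=imaging.grab_frame('top')
r=lambda i,x0,y0,w,h,k:cv2.resize(i[y0:y0+h,x0:x0+w],None,fx=k,fy=k,interpolation=cv2.INTER_CUBIC)
cv2.imwrite('pics/m9.png',np.hstack([r(S['frame'],250,160,50,50,8),r(T['frame'],255,190,50,50,8)]))
for p in(S,T):
  for k in('pin_mid','pin_grip','loop_end','hole'): print(k,[(np.round(q['position'],1).tolist(),round(q['conf'],2)) for q in finder.place_of(p,k)][:3])
E
```

```text
time_s: 38.65
tcp_pos: [0.3368, 0.1228, 0.2935]
tool_rot: [[-1.0, 0.025, 0.002], [0.025, 1.0, 0.0], [-0.002, 0.0, -1.0]]
force: [-0.1, -1.1, 0.5]
opening: -0.003
t 38.65 tcp [336.8 122.8 293.5] yawY 88.56 F [-0.05 -1.06  0.53] open -0.003
pin_mid [([310.7, 388.0], 0.79), ([276.8, 189.4], 0.47)]
pin_grip [([299.3, 381.8], 0.8), ([265.9, 188.6], 0.76)]
loop_end [([288.6, 186.1], 0.61), ([313.8, 382.2], 0.44)]
hole [([276.7, 190.2], 0.7)]
pin_mid [([275.6, 214.5], 0.75), ([441.6, 216.6], 0.56)]
pin_grip [([276.6, 228.6], 0.65), ([276.0, 215.0], 0.64), ([436.0, 227.9], 0.47)]
loop_end [([448.9, 221.0], 0.59), ([276.7, 198.7], 0.53)]
hole [([279.1, 213.8], 0.55), ([276.0, 199.4], 0.28)]
```

View pics/m9.png

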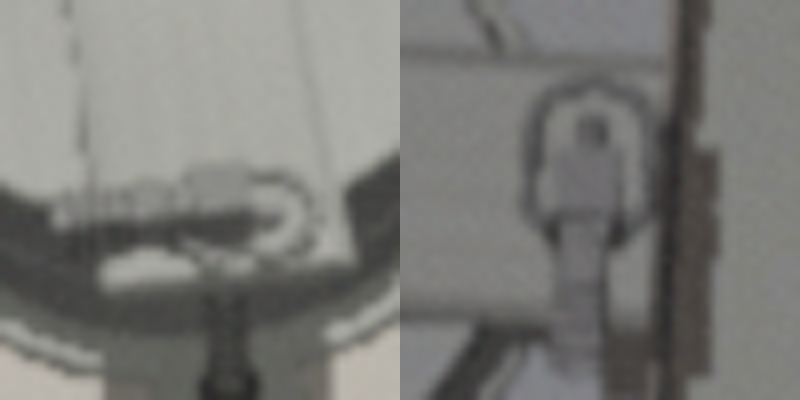

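Both views show it: in the top view the loop lies round the square rod, with its end at about (274,201). The tip shows beyond the rod at about (278,206), and the head sits against the rod's control-panel side. I'll hand it in.

```bash
python3 -c "
from workcell import robot
print(robot.get_obs()['time_s']);print(robot.hand_in())"
```

```text
39.15
the job is handed in; nothing more can be done
None
```

I pushed the loose grey pin through the unpinned rod's cross hole from the control-panel side until its head was home, then shut its loop round the rod. I handed the job in at 39 s; no verdict was reported.

**How it went:** I found the rod by touching its top and one side. I pressed the bar down with about 3 N and slid the pin in, with wrist force under about 5 N until the last few millimetres. The head came to rest at about 11.5 N along the pin. After release, closed fingers pushed the loop over at about 4 N, and the reaction then dropped to zero.

**Last checks:** With the hand clear and touching nothing, both camera views show the tip out beyond the rod, the head against it and the loop flat round it. I saw nothing touched on the bench, including the pink look-alike, but I did not measure the bystanders again.

**What disagreed or was not measured:**
- **Touch heights:** The first touch on the rod's top went harder than planned, about 20 N. Its contact height was about 2 mm above the second touch, probably because the pin tipped slightly in the grip. I used the second, gentler touch.
- **Home position:** The pin seated 2–3 mm further along x than the cameras had suggested, within their accuracy plus grip error.
- **Loop angle:** I judged the loop shut by sight only, so I have no angle for it.

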